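# Unlatch the cart hitch and hold its tongue off the ball

## Task

On the bench stand, pull the red safety cap of the hitch up to unlock it, then pinch the yellow latch tab, pull the latch out sideways against its spring and, holding on to that tab, lift the blue tongue off the tow ball. Finish holding the tongue still by the yellow tab, with the coupler raised at least 6 cm and the red cap still up; do not let go. Leave the tape measure and the glue bottle where they stand.

Things in the scene. Friction and masses are not known exactly. Their poses are not given: they have to be found in the camera images.
- stand: The hitch stand, fixed to the table: a dark steel base plate 290 x 100 x 10 mm with a steel tow ball (32 mm diameter) near its front end and a grey pivot bracket (two cheeks, tops 76 mm above the table) near its far end. Origin on the table directly below the ball. Its x axis runs along the plate from ball to bracket, roughly away from the robot; y is the side to which the latch is pulled; z up. The plate reaches from x = -55 to +235 mm, y = -50 to +50 mm.
- ball (a point): Centre of the tow ball, fixed on the stand, 60 mm above the table.
- tongue (a joint): Angle of the blue tongue (a 40 mm wide square tube with a coupler 75 x 60 mm that sits over the ball), in rad. It turns about a horizontal pin along the stand's y axis at x = 200 mm, z = 62 mm in the stand's frame. 0 = coupler down on the ball, growing as the coupler end is lifted, stop at 0.9. It weighs about 0.55 kg (0.4 to 0.8), turns easily and falls back when let go. While the latch is in, it cannot rise more than about 0.015.
- socket (a point): Point of the tongue that lies on the ball's centre while the tongue is down; its y axis is the direction in which the latch is pulled, and it tilts with the tongue.
- latch (a joint): How far the steel latch slide on the coupler is pulled sideways to the stand's +y, in m: 0 = in, under the ball; stop at 0.022. Its spring takes 5 N at the start and 10.5 N fully out and pulls it back when let go. From 0.012 on the ball is free. It moves only when the red cap is up.
- latch_tab: The yellow tab of the latch, to be pinched and pulled: an upright plate 26 mm along the stand's x, 12 mm thick along its y, with a rim 30 x 16 mm at the top; it stands on the latch plate above the ball, from 87 mm to 132 mm above the table while the tongue is down. Origin at the centre of its foot; axes along the stand's; it tilts with the tongue.
- tab_grip (a point): Grip point of the yellow tab, in its middle, 26 mm above its foot (113 mm above the table while the tongue is down). Below the tab's foot lies the latch plate; the sides (along y) are free for fingers.
- cap (a joint): Height by which the red safety cap is pulled up, in m: 0 = pressed home, its pin blocks the latch; stop at 0.024. A stiff fit: about 4 N to move it, and it stays where it is left. From 0.010 on the latch is free.
- cap_grip (a point): Grip point of the red safety cap (an upright ribbed knob 25 mm in diameter, 34 mm high, flange 27 mm at the foot, sliding along the tongue's z axis): on its axis, 22 mm above its foot and 12 mm below its top; 83 mm from the yellow tab towards the pivot bracket, 110 mm above the table when home.
- tape_measure: Bystander: yellow tape measure standing on edge, 71 x 30 x 62 mm. Origin at the centre of its underside.
- glue_bottle: Bystander: white glue bottle with red nozzle, 42 x 51 x 150 mm. Origin at the centre of its underside.

How it is judged:
By the outcome, as a careful person would: the job done as asked, in the order asked, and still so for the second after the job is handed in, while the arm keeps its last pose, push and grip.
It also fails if it takes over 48 s, if anything falls off the work surface, if the arm or the gripper's body presses on something with over 40 N, if the wrist force passes 120 N, or if a joint passes its speed limit or range.

## Robot

A 6-joint arm with a two-finger parallel gripper is mounted at the origin on the work surface; the furniture and walls round the work are solid. World frame = base frame: x ahead of the robot, y to its left, z up, the work surface at z = 0. Lengths are in m, angles in rad, forces in N, time in s.
With the tool pointing down it reaches from about 0.35 to 0.775 m from the base axis. Payload 5.5 kg.
Tool frame: the origin (TCP) lies at the very end of the fingers, on their centre line; the grasp point (between the pads) lies 19 mm behind it; z points along the fingers, y is the line along which they close (so a half turn about z gives the same grasp; the last joint's range is limited). The gripper opens to 85 mm and grips with 20 to 120 N. Pads are 22 mm wide; open, the fingers measure 114 mm over their backs; the gripper's body (76 mm by 85 mm) begins 54 mm behind the grasp point. The pads swing forward as they close: fully open they stand 13 mm farther back than shut.
Start: joints at [1.164, 0.313, 0.046, 1.304, 0, 1.431], TCP at [0.152, 0.555, 0.231] pointing down, gripper open.
Joint ranges: [-2.76, 2.76], [-0.86, 1.69], [-1.03, 1.26], [-2.2, 2.34], [-1.47, 1.5], [-3.14, 3.14]. Speed limits (rad/s): [2.57, 2.57, 3.14, 3.14, 3.14, 3.14].

## Interface

Orientations are given as a unit quaternion [w, x, y, z].
In Python, from workcell import env, cams, ticket, spotter gives the robot as it stands.
- The arm moves only by the tool jog_arm, never from a script. Its argument "increments" is a list that holds one entry, the list of rows, each a list of 7 numbers: the shift along the tool's x, y, z in units of 0.25 m (1.0 is 0.25 m), then the turn, a rotation vector about the tool's x, y, z in units of 180 degrees (1.0 is 180 degrees), then the closure in counts, from 0 (fully open) to 255 (shut). A call has 1 to 20 rows; each row shifts and turns the commanded pose from where the row before left it, along the tool's axes as they then stand; what a row does not reach is not made up. A row lasts 1/10 s, in which the tool goes at most 50 mm and 8.59 degrees, less where a joint would pass 70% of its speed; a pose out of reach is approached as far as the arm can. A call with a number of a shift or a turn outside -1 to 1 is refused whole. A call with a gripper value outside its range is refused whole. The fingers move at their own pace and stop on an object; "force" is the grip in N (left out, the last holds). Time passes only in rows, so rows that do not move let the fingers close. It gives the time, the measured TCP pose, the force, the opening and the grip force at its end, in the units of the state.
- env.get_state(): the state, without advancing time (a new reading comes with each control period).
- cams.read_camera(name): name is "scene" or "top" or "wrist"; returns a dict with "pixels" (480x640x3 uint8, red, green, blue), "fx", "fy", "cx", "cy" (pixels), "k1" (the pictures are not rectified: a ray, as slopes to the right and down, at radius r is drawn at 1 + k1 r^2 times it, then the intrinsics apply), "xyz" and "attitude" of the camera in the world; the wrist camera has in their place "mount" (4x4, takes a point from camera to tool coordinates, whose origin is the TCP and whose axes are the flange's). Camera axes: x right, y down, z forward; pixel columns grow to the right and rows downward; lengths in m; the calibration is good to about 2 mm. A picture is of the moment at which its call begins: read the wrist's pose just before it. There is no depth.
- ticket.hand_in(): hands the job in; it is judged then, once.
Trained networks look in the newest picture that a camera, given by its name, has taken for a name from the list of things; names that differ only in an ending like _2 or _b are one class to them, and where a whole thing is asked for, a point or a joint stands for the part that bears it (a point fixed in the world has none). Each returns a list of dicts, best first, with "conf" (0 to 1); they miss things now and then, are a little off and sometimes report something else, mostly with a low value. They report only what shows in the picture. A call takes as long as a camera call.
- spotter.find_in(target, camera): "uv" ([column, row] in pixels, amid what is visible of it).
- spotter.cut_out(target, camera): "region" (480x640 bool, what is visible of it) and "uv" ([column, row] in pixels, amid what is visible of it).
- spotter.landmark_of(target, camera): "uv" ([column, row] in pixels: a listed point, or the origin of a listed thing).
The state is a dict: "clock": time; "joint_pos": joint angles; "qvel": joint speeds; "tau": joint torques, N m; "tcp_pos": TCP position; "orientation": TCP orientation; "wrist_force": force on the tool from outside, world axes, zero at the start; "ft_torque": the same for the moment, N m; "finger_gap": finger opening in m; "grip_force": force on a finger pad.
Only numpy, scipy, OpenCV 4.12 (cv2) and the standard library are available. Lean on these libraries where they do the work, as an engineer would, in place of code of your own. Each camera call takes 0.05 s, during which the arm holds its last target. There are 200 camera calls.

## Working session

There is one attempt and no reset: what is moved stays moved. The work goes in short steps, Python scripts to look and compute and a tool call to move; the robot and the scene stay as the last step left them, time stands still between calls to the robot, and variables do not carry over. Pictures are saved under pics/ and viewed, at most 10 in all, crops included, and the job is handed in when it is done.

Besides the shell and the picture viewer there is one more tool, called after "Request:" as a command line: name --argument value ..., lists and objects as JSON in quotes. jog_arm: Moves the arm, as the interface text tells. Shifts and turns lie within -1 to 1; 1 stands for 0.25 m of shift or 180 degrees of turn. Its arguments: {"type":"object","properties":{"increments":{"type":"array"},"force":{"type":"number"}},"required":["increments"]}

```bash
mkdir -p pics; cat > h.py <<'E'
import numpy as np, cv2
from scipy.spatial.transform import Rotation as R
from workcell import env, cams, ticket, spotter
def q2R(q): return R.from_quat([q[1],q[2],q[3],q[0]]).as_matrix()
def cam(name):
    s=env.get_state(); c=cams.read_camera(name)
    if 'mount' in c:
        M=np.array(c['mount']); T=q2R(s['orientation'])
        c['R']=T@M[:3,:3]; c['p']=T@M[:3,3]+np.array(s['tcp_pos'])
    else:
        a=np.array(c['attitude']); c['R']=a if a.shape==(3,3) else q2R(a); c['p']=np.array(c['xyz'])
    return c
def ray(c,uv):
    d=np.array([(uv[0]-c['cx'])/c['fx'],(uv[1]-c['cy'])/c['fy']]); u=d.copy()
    for _ in range(20): u=d/(1+c['k1']*(u@u))
    v=c['R']@np.array([u[0],u[1],1]); return v/np.linalg.norm(v)
def proj(c,P):
    q=c['R'].T@(np.array(P)-c['p']); u=q[:2]/q[2]; u=u*(1+c['k1']*(u@u))
    return np.array([u[0]*c['fx']+c['cx'],u[1]*c['fy']+c['cy']])
def atz(c,uv,z):
    d=ray(c,uv); return c['p']+d*(z-c['p'][2])/d[2]
def tri(obs):
    A=np.zeros((3,3));b=np.zeros(3)
    for c,uv in obs:
        d=ray(c,uv);P=np.eye(3)-np.outer(d,d);A+=P;b+=P@c['p']
    return np.linalg.solve(A,b)
def save(c,n): cv2.imwrite('pics/'+n,c['pixels'][:,:,::-1])
E
python3 - <<'E'
from h import *
np.set_printoptions(precision=4,suppress=True)
print(env.get_state())
obs={}
for n in ['scene','top']:
    c=cam(n); save(c,n+'1.png'); print(n,c['p'],c['R'][:,2])
    for t in ['ball','socket','latch_tab','tab_grip','cap_grip','stand','tape_measure','glue_bottle']:
        r=spotter.landmark_of(t,n)[:2]
        print(t,[(np.round(x['uv'],1),round(x['conf'],2)) for x in r])
        if r: obs.setdefault(t,[]).append((c,r[0]['uv']))
for t,o in obs.items():
    if len(o)==2: print(t,tri(o))
z={'tab_grip':.113,'cap_grip':.110,'latch_tab':.087,'tape_measure':0,'glue_bottle':0,'ball':.06,'socket':.06,'stand':0}
for t,o in obs.items():
    for c,uv in o: print(t,atz(c,uv,z[t]))
E
```

```text
{'clock': 0.0, 'joint_pos': array([1.1644, 0.314 , 0.045 , 1.3036, 0.    , 1.4312]), 'qvel': array([-0.0001, -0.0006, -0.0006, -0.0002,  0.0002, -0.0011]), 'tau': array([ -0.    , -48.0629,  29.8533,   0.0194,  -0.0001,   0.    ]), 'tcp_pos': array([0.1514, 0.5542, 0.2304]), 'orientation': array([-0.0003,  0.133 ,  0.9911, -0.0009]), 'wrist_force': array([ 0.2215, -0.222 , -0.6181]), 'ft_torque': array([-0.0087, -0.0266, -0.0137]), 'grip_force': 0.0, 'finger_gap': 0.08565104753852402}
scene [0.1976 0.3876 0.72  ] [ 0.4276 -0.5143 -0.7434]
ball [(array([418.8, 236.5]), 0.86), (array([249.2, 370.9]), 0.56)]
socket [(array([420.4, 239.2]), 0.64)]
latch_tab [(array([424.7, 224.9]), 0.86)]
tab_grip [(array([183.1, 340. ]), 0.31)]
cap_grip [(array([402.8, 186.1]), 0.66)]
stand []
tape_measure [(array([249.7, 368. ]), 0.56)]
glue_bottle [(array([181.9, 339.2]), 0.74)]
top [ 0.4703 -0.0694  0.9786] [ 0.1329 -0.0055 -0.9911]
ball [(array([389.4, 321.6]), 0.64)]
socket [(array([388.7, 323. ]), 0.86), (array([389.7, 321.8]), 0.63)]
latch_tab [(array([393.3, 321.4]), 0.69)]
tab_grip [(array([393
[... 269 characters left out ...]
908  0.0524]
latch_tab [ 0.447  -0.1949  0.0865]
tab_grip [0.4855 0.0476 0.2288]
cap_grip [ 0.5208 -0.2238  0.1174]
tape_measure [0.5166 0.1795 0.0002]
glue_bottle [0.4874 0.0516 0.2191]
ball [ 0.4459 -0.1893  0.06  ]
ball [ 0.4501 -0.1898  0.06  ]
socket [ 0.4401 -0.1856  0.06  ]
socket [ 0.4477 -0.1885  0.06  ]
latch_tab [ 0.4431 -0.1968  0.087 ]
latch_tab [ 0.4509 -0.1928  0.087 ]
tab_grip [0.57   0.2449 0.113 ]
tab_grip [ 0.4494 -0.1901  0.113 ]
cap_grip [ 0.5198 -0.2342  0.11  ]
cap_grip [ 0.5263 -0.2223  0.11  ]
tape_measure [0.5177 0.1801 0.    ]
tape_measure [0.5157 0.1788 0.    ]
glue_bottle [0.6421 0.2187 0.    ]
glue_bottle [ 0.4446 -0.1911  0.    ]
stand [ 0.4475 -0.1946  0.    ]
```

View pics/scene1.png

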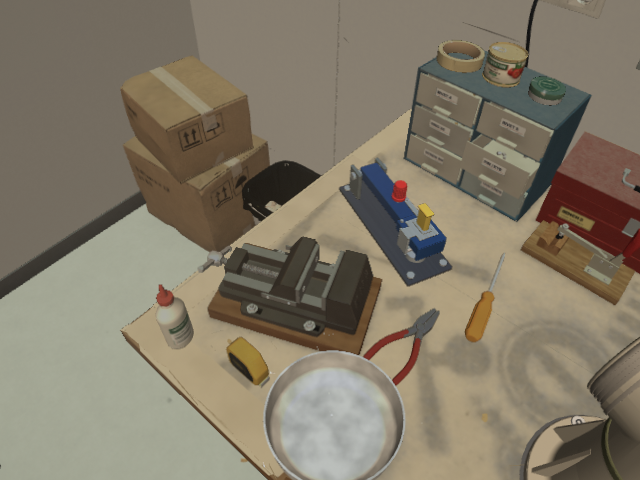

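View pics/top1.png

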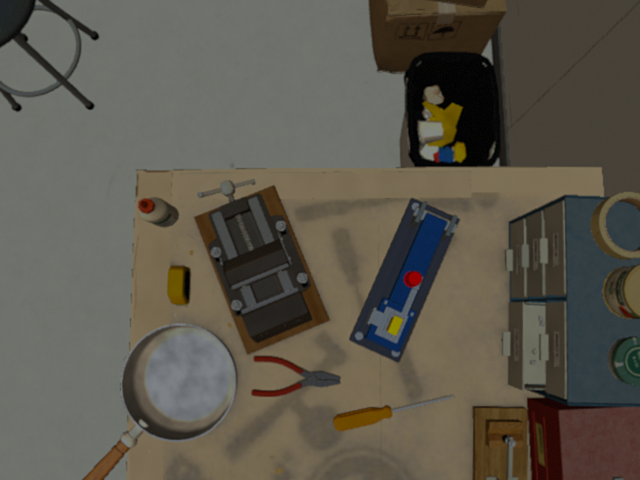

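The scene picture shows the hitch stand, with the yellow tab at about (425,213) and the red cap at (400,190). In the top picture the tab is at (396,325) and the cap at (413,279), and the latch side faces left (world +y). The tape measure is at (179,285) and the glue bottle at (158,212), both far from the work. I'll move over the stand and look with the wrist camera.

Request:
jog_arm --increments '[[[-0.118, -0.115, -0.016, 0, 0, 0, 0], [-0.118, -0.115, -0.016, 0, 0, 0, 0], [-0.118, -0.115, -0.016, 0, 0, 0, 0], [-0.118, -0.115, -0.016, 0, 0, 0, 0], [-0.118, -0.115, -0.016, 0, 0, 0, 0], [-0.118, -0.115, -0.016, 0, 0, 0, 0], [-0.118, -0.115, -0.016, 0, 0, 0, 0], [-0.118, -0.115, -0.016, 0, 0, 0, 0], [-0.118, -0.115, -0.016, 0, 0, 0, 0], [-0.118, -0.115, -0.016, 0, 0, 0, 0], [-0.085, -0.143, 0, 0, 0, 0.004, 0], [-0.085, -0.143, 0, 0, 0, 0.004, 0], [-0.085, -0.143, 0, 0, 0, 0.004, 0], [-0.085, -0.143, 0, 0, 0, 0.004, 0], [-0.085, -0.143, 0, 0, 0, 0.004, 0], [-0.085, -0.143, 0, 0, 0, 0.004, 0], [-0.085, -0.143, 0, 0, 0, 0.004, 0], [-0.085, -0.143, 0, 0, 0, 0.004, 0], [-0.085, -0.143, 0, 0, 0, 0.004, 0], [-0.085, -0.143, 0, 0, 0, 0.004, 0]]]'

```text
clock: 2.9
tcp_pos: [0.4483, -0.2085, 0.2714]
orientation: [0.0, 0.195, 0.981, -0.0]
wrist_force: [1.0, -0.3, 0.6]
finger_gap: 0.086
grip_force: 0.0
```

```bash
cat > look.py <<'E'
from h import *
import sys
np.set_printoptions(precision=4,suppress=True)
s=env.get_state(); T=q2R(s['orientation'])
print(s['clock'],s['tcp_pos'],s['joint_pos'],s['wrist_force'],s['finger_gap'],s['grip_force']); print(T)
c=cam('wrist'); save(c,sys.argv[1])
print(c['p'])
z={'tab_grip':.113,'cap_grip':.110,'latch_tab':.087,'socket':.06}
for t in z:
    for r in spotter.landmark_of(t,'wrist')[:2]: print(t,np.round(r['uv'],1),round(r['conf'],2),atz(c,r['uv'],z[t]))
E
python3 look.py w1.png
```

```text
2.9 [ 0.4483 -0.2085  0.2714] [-0.598   0.1466 -0.0707  1.3529  0.0002 -0.2047] [ 0.9565 -0.2559  0.5754] 0.08598257241915015 0.0
[[-0.9236  0.3832  0.0006]
 [ 0.3832  0.9236 -0.0002]
 [-0.0006  0.0001 -1.    ]]
[ 0.3807 -0.1792  0.4148]
tab_grip [349.  205.7] 0.83 [ 0.4461 -0.1891  0.113 ]
tab_grip [347.5 195.8] 0.65 [ 0.4388 -0.1874  0.113 ]
cap_grip [343.7 308.7] 0.97 [ 0.5225 -0.2238  0.11  ]
cap_grip [347.2 203. ] 0.18 [ 0.4443 -0.1897  0.11  ]
latch_tab [346.8 200.3] 0.95 [ 0.447 -0.19   0.087]
socket [347.4 193.4] 0.77 [ 0.4471 -0.1882  0.06  ]
socket [347.8 306.1] 0.52 [ 0.5448 -0.2266  0.06  ]
```

View pics/w1.png

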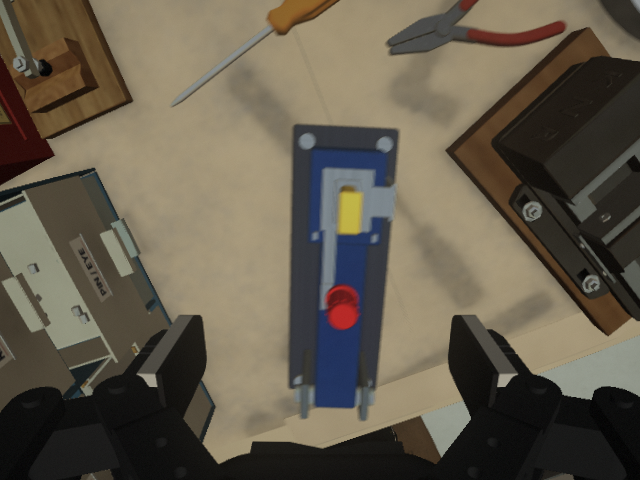

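The wrist picture shows the tab at (350,210) and the cap at (343,307), with the stand turned about 2° from the tool. I'll align and come in above the cap.

Request:
jog_arm --increments '[[[0, 0, 0, 0, 0, 0.011, 0], [-0.074, 0.017, 0.12, 0, 0, 0, 0], [-0.074, 0.017, 0.12, 0, 0, 0, 0], [-0.074, 0.017, 0.12, 0, 0, 0, 60], [-0.074, 0.017, 0.12, 0, 0, 0, 60], [0, 0, 0, 0, 0, 0, 60]]]'

```text
clock: 3.75
tcp_pos: [0.5219, -0.2191, 0.1472]
orientation: [-0.003, 0.21, 0.978, 0.001]
wrist_force: [-0.7, 0.8, 0.7]
finger_gap: 0.0654
grip_force: 0.0
```

```bash
python3 look.py w2.png
```

```text
3.75 [ 0.5219 -0.2191  0.1472] [-0.5395  0.3388 -0.1272  1.1112  0.0004 -0.1154] [-0.6859  0.7589  0.7257] 0.06544754060293767 0.0
[[-0.9114  0.4115 -0.0053]
 [ 0.4115  0.9114  0.0036]
 [ 0.0063  0.0012 -1.    ]]
[ 0.4561 -0.1882  0.2911]
tab_grip [320.9  96.1] 0.89 [ 0.4475 -0.187   0.113 ]
cap_grip [318.5 286.4] 0.95 [ 0.523  -0.2226  0.11  ]
latch_tab [314.4 101.6] 0.59 [ 0.4472 -0.1905  0.087 ]
```

View pics/w2.png

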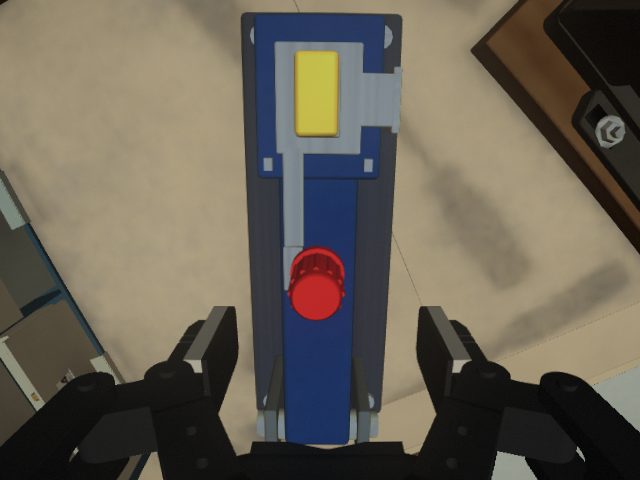

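The picture shows the cap at (317,285), almost centred between the pads, and the tab at (317,93). I'll shift about 3 mm, descend and grip.

Request:
jog_arm --increments '[[[-0.01, -0.011, 0.05, 0, 0, 0, 60], [0, 0, 0.06, 0, 0, 0, 60], [0, 0, 0.06, 0, 0, 0, 60], [0, 0, 0.046, 0, 0, 0, 60], [0, 0, 0, 0, 0, 0, 60], [0, 0, 0, 0, 0, 0, 255], [0, 0, 0, 0, 0, 0, 255], [0, 0, 0, 0, 0, 0, 255], [0, 0, 0, 0, 0, 0, 255], [0, 0, 0, 0, 0, 0, 255], [0, 0, 0, 0, 0, 0, 255]]]' --force 60

```text
clock: 5.1
tcp_pos: [0.5244, -0.2255, 0.098]
orientation: [0.001, 0.212, 0.977, -0.0]
wrist_force: [0.3, 0.3, 3.2]
finger_gap: 0.021
grip_force: 58.7
```

Request:
jog_arm --increments '[[[0, 0, -0.02, 0, 0, 0, 255], [0, 0, -0.02, 0, 0, 0, 255], [0, 0, -0.02, 0, 0, 0, 255], [0, 0, -0.024, 0, 0, 0, 255], [0, 0, 0, 0, 0, 0, 255], [0, 0, 0, 0, 0, 0, 255]]]'

```text
clock: 5.7
tcp_pos: [0.5243, -0.2256, 0.1194]
orientation: [0.001, 0.212, 0.977, -0.0]
wrist_force: [2.3, -0.8, 4.9]
finger_gap: 0.0209
grip_force: 59.6
```

```bash
python3 look.py w3.png
```

```text
5.7 [ 0.5243 -0.2256  0.1194] [-0.5471  0.3601 -0.1682  1.0408  0.0003 -0.1201] [ 2.2871 -0.7732  4.8565] 0.020925523145873644 59.57774631679058
[[-0.9102  0.4141  0.0016]
 [ 0.4141  0.9102 -0.0006]
 [-0.0017  0.0001 -1.    ]]
[ 0.4577 -0.1939  0.2626]
tab_grip [329.8  77. ] 0.91 [ 0.4471 -0.1882  0.113 ]
socket [327.2 327.8] 0.57 [ 0.5578 -0.2394  0.06  ]
```

View pics/w3.png

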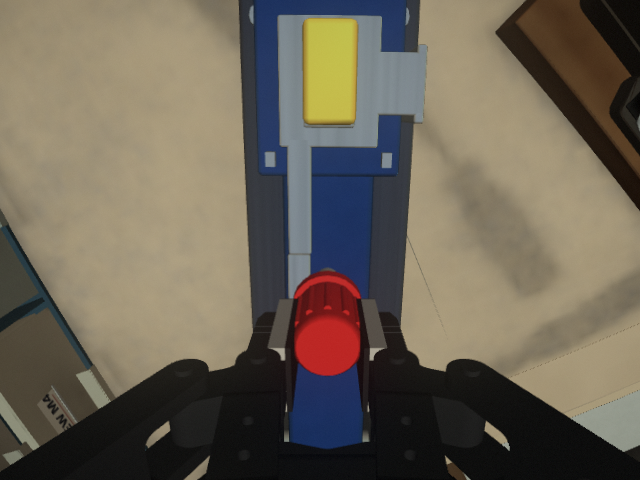

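The picture shows the red cap gripped at (328,345), with its flange visible at (328,275). I'll check the height the cap has reached.

```bash
python3 - <<'E'
from h import *
c=cam('wrist')
s=env.get_state(); p=s['tcp_pos']
for z in (.122,.132,.143,.146): print(z,proj(c,[p[0],p[1],z]))
m=spotter.cut_out('cap','wrist')[0]; ys,xs=np.where(m['region']); print(m['conf'],xs.min(),xs.max(),ys.min(),ys.max())
o=[(c,m['uv'])]
c=cam('scene'); x=c['pixels'][120:300,330:500][:,:,::-1]; cv2.imwrite('pics/s2.png',cv2.resize(x,None,fx=3,fy=3,interpolation=cv2.INTER_CUBIC))
print([(r['uv'],r['conf']) for r in spotter.landmark_of('cap_grip','scene')[:2]])
for z in (.11,.131):print(proj(c,[p[0],p[1],z]))
E
```

```text
0.122 [323.74576812 322.33627727]
0.132 [323.51305349 335.92849583]
0.143 [323.2206619  353.03038193]
0.146 [323.13323579 358.14920377]
0.71 294 359 268 374
[([401.3, 180.3], 0.5)]
[398.21127403 187.36838375]
[399.62693674 178.86480229]
```

View pics/s2.png

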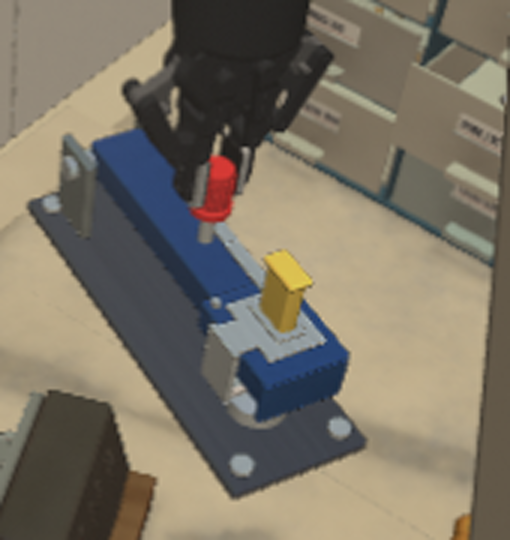

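The scene crop shows the cap well up on its pin (pin at (205,230)), so it is unlocked. I'll release it and go to the tab.

Request:
jog_arm --increments '[[[0, 0, 0, 0, 0, 0, 60], [0, 0, 0, 0, 0, 0, 60], [0, 0, 0, 0, 0, 0, 60], [0, 0, -0.05, 0, 0, 0, 60], [0, 0, -0.05, 0, 0, 0, 60], [0, 0, -0.05, 0, 0, 0, 60], [0, 0, -0.05, 0, 0, 0, 60], [0.085, 0.001, 0, 0, 0, 0, 60], [0.085, 0.001, 0, 0, 0, 0, 60], [0.084, 0.001, 0, 0, 0, 0, 60], [0.084, 0.001, 0, 0, 0, 0, 60], [0, 0, 0, 0, 0, 0, 60], [0, 0, 0, 0, 0, 0, 60]]]'

```text
clock: 7.45
tcp_pos: [0.448, -0.1899, 0.1695]
orientation: [0.001, 0.212, 0.977, -0.0]
wrist_force: [0.2, -0.7, -0.2]
finger_gap: 0.0656
grip_force: 0.0
```

```bash
python3 look.py w4.png
```

```text
7.45 [ 0.448  -0.1899  0.1695] [-0.5662  0.1704 -0.2948  1.1031  0.0002 -0.139 ] [ 0.2241 -0.6558 -0.1523] 0.06562312010932135 0.0
[[-0.9101  0.4143  0.0022]
 [ 0.4143  0.9101 -0.0012]
 [-0.0025 -0.0002 -1.    ]]
[ 0.3813 -0.1581  0.3127]
tab_grip [327.1 264.3] 0.76 [ 0.4475 -0.1884  0.113 ]
cap_grip [325.  423.7] 0.7 [ 0.5389 -0.2313  0.11  ]
cap_grip [327.6 265.5] 0.28 [ 0.4492 -0.1889  0.11  ]
latch_tab [325.8 249.6] 0.67 [ 0.4479 -0.1894  0.087 ]
```

View pics/w4.png

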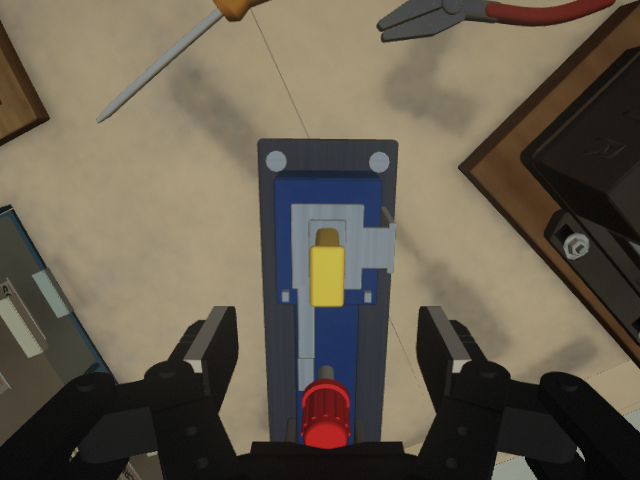

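The picture shows the tab at (327,275), centred between the pads, and the cap still up at (326,415). I'll descend and pinch.

Request:
jog_arm --increments '[[[-0.002, 0.003, 0.07, 0, 0, 0, 60], [0, 0, 0.08, 0, 0, 0, 60], [0, 0, 0.08, 0, 0, 0, 60], [0, 0, 0.072, 0, 0, 0, 60], [0, 0, 0, 0, 0, 0, 60], [0, 0, 0, 0, 0, 0, 255], [0, 0, 0, 0, 0, 0, 255], [0, 0, 0, 0, 0, 0, 255], [0, 0, 0, 0, 0, 0, 255], [0, 0, 0, 0, 0, 0, 255], [0, 0, 0, 0, 0, 0, 255], [0, 0, 0, 0, 0, 0, 255]]]' --force 80

```text
clock: 8.9
tcp_pos: [0.4485, -0.1901, 0.0938]
orientation: [0.001, 0.212, 0.977, -0.001]
wrist_force: [-2.7, -3.7, 6.0]
finger_gap: 0.0139
grip_force: 77.6
```

Request:
jog_arm --increments '[[[0, 0.012, 0, 0, 0, 0, 255], [0, 0.012, 0, 0, 0, 0, 255], [0, 0.012, 0, 0, 0, 0, 255], [0, 0.012, 0, 0, 0, 0, 255], [0, 0.012, 0, 0, 0, 0, 255], [0, 0.012, 0, 0, 0, 0, 255], [0, 0, 0, 0, 0, 0, 255], [0, 0, 0, 0, 0, 0, 255]]]'

```text
clock: 9.7
tcp_pos: [0.4557, -0.1747, 0.0938]
orientation: [0.001, 0.213, 0.977, -0.002]
wrist_force: [-3.9, -8.1, 5.8]
finger_gap: 0.0137
grip_force: 77.7
```

```bash
python3 look.py w5.png
```

```text
9.7 [ 0.4557 -0.1747  0.0938] [-0.5285  0.2345 -0.4139  0.9197 -0.0038 -0.1001] [-3.8524 -8.0867  5.833 ] 0.013735831919798241 77.70143508911133
[[-0.9097  0.4154  0.0004]
 [ 0.4154  0.9096 -0.0046]
 [-0.0023 -0.004  -1.    ]]
[ 0.3892 -0.1424  0.237 ]
tab_grip [324.9 341.7] 0.9 [ 0.4548 -0.1737  0.113 ]
latch_tab [326.1 310.5] 0.56 [ 0.4561 -0.174   0.087 ]
socket [288.5 282.4] 0.85 [ 0.4484 -0.1894  0.06  ]
socket [325.3 307.3] 0.31 [ 0.4665 -0.1794  0.06  ]
```

View pics/w5.png

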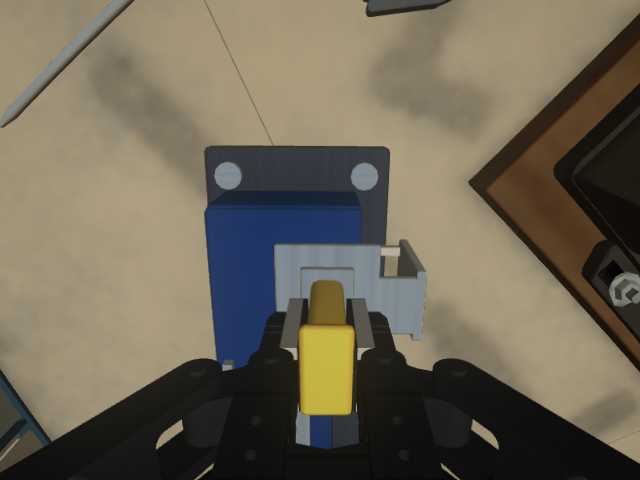

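The picture shows the latch plate pulled about 17 mm to the right, with the tab held at (326,370). The force along the pull is about 9 N, which matches the spring. I'll start the lift along the arc about the pivot.

Request:
jog_arm --increments '[[[-0.0027, 0, -0.016, 0, 0.0064, 0, 255], [-0.0027, 0, -0.016, 0, 0.0064, 0, 255], [-0.0027, 0, -0.016, 0, 0.0064, 0, 255], [-0.0027, 0, -0.016, 0, 0.0064, 0, 255], [-0.0027, 0, -0.016, 0, 0.0064, 0, 255], [-0.0027, 0, -0.016, 0, 0.0064, 0, 255], [-0.0027, 0, -0.016, 0, 0.0064, 0, 255], [-0.0027, 0, -0.016, 0, 0.0064, 0, 255], [0, 0, 0, 0, 0, 0, 255]]]'

```text
clock: 10.85
tcp_pos: [0.4619, -0.1776, 0.1239]
orientation: [-0.08, 0.212, 0.974, 0.015]
wrist_force: [-3.8, -8.2, -3.3]
finger_gap: 0.014
grip_force: 78.7
```

Request:
jog_arm --increments '[[[-0.0027, 0, -0.016, 0, 0.0064, 0, 255], [-0.0027, 0, -0.016, 0, 0.0064, 0, 255], [-0.0027, 0, -0.016, 0, 0.0064, 0, 255], [-0.0027, 0, -0.016, 0, 0.0064, 0, 255], [-0.0027, 0, -0.016, 0, 0.0064, 0, 255], [-0.0027, 0, -0.016, 0, 0.0064, 0, 255], [-0.0027, 0, -0.016, 0, 0.0064, 0, 255], [-0.0027, 0, -0.016, 0, 0.0064, 0, 255], [-0.0027, 0, -0.016, 0, 0.0064, 0, 255], [-0.0027, 0, -0.016, 0, 0.0064, 0, 255], [-0.0027, 0, -0.016, 0, 0.0064, 0, 255], [-0.0027, 0, -0.016, 0, 0.0064, 0, 255], [-0.0027, 0, -0.016, 0, 0.0064, 0, 255], [0, 0, 0, 0, 0, 0, 255], [0, 0, 0, 0, 0, 0, 255], [0, 0, 0, 0, 0, 0, 255], [0, 0, 0, 0, 0, 0, 255], [0, 0, 0, 0, 0, 0, 255]]]'

```text
clock: 12.65
tcp_pos: [0.4822, -0.1869, 0.1709]
orientation: [-0.206, 0.208, 0.955, 0.043]
wrist_force: [-4.9, -7.3, -3.7]
finger_gap: 0.0138
grip_force: 78.7
```

```bash
python3 - <<'E'
from h import *
s=env.get_state(); print(s['qvel'],s['joint_pos'])
c=cam('scene'); x=c['pixels'][110:290,320:520][:,:,::-1]; cv2.imwrite('pics/s3.png',cv2.resize(x,None,fx=3,fy=3,interpolation=cv2.INTER_CUBIC))
E
```

```text
[-0.00160877 -0.00040233 -0.00099322 -0.00090823  0.00069796  0.00123816] [-0.50472001  0.59277512  0.23709469  1.63730687 -0.03485417 -0.06937731]
```

View pics/s3.png

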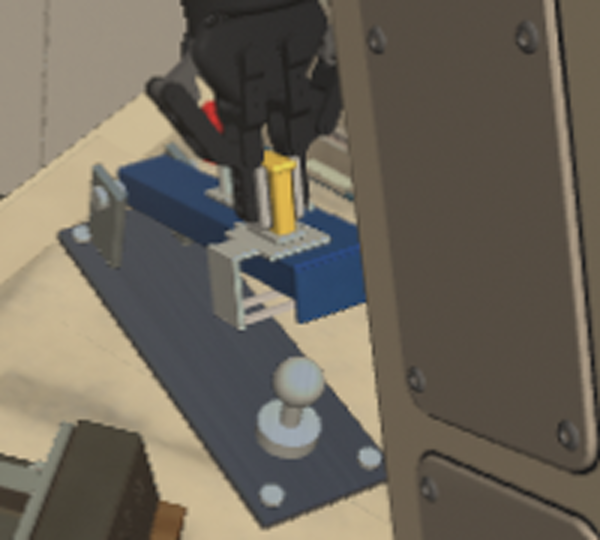

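The crop shows the tongue lifted clear of the ball (ball at (300,380)). The latch is out, the tab is held at (283,195) and the red cap is still up behind the fingers. The arm is still, so I'm handing the job in.

```bash
python3 -c "
from h import *
print(ticket.hand_in())"
```

```text
the job is handed in; nothing more can be done
None
```

Job handed in at about 13 s with no verdict returned: the red cap is up, the latch is out about 17 mm, and the tongue is held still by the yellow tab with the coupler about 8 cm up; the tape measure and glue bottle were not touched.

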